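# Scan the failed sensor module

### The job

One of the two sensor modules in the tester has failed: the lamp beside its nest is red. Swing that nest's hood up until it stands open, draw the module out, and finish still holding it level and steady over the middle of the code reader's glass, label down and some 5 to 10 cm clear of the glass, so that its label can be read. Leave the hood standing open, keep the passed nest (green lamp) shut, and leave the other things on the bench where they are.

Things in the scene. Friction and masses are not known exactly. Their poses are not given: they have to be found in the camera images.
- tester: two-nest tester (sizes here and below in mm), fixed: grey steel box, x -70 to +120, y -170 to +170, dark deck 60 above the table. Origin: on the table, under the middle between the nests; x away from its front, y to its left, z up; yaw within 0.15. Nests at x 0, y +75 (left) and -75 (right): white blocks 100 wide, 76 above the table, each under a blue hinged hood, a result lamp on its outer side.
- lamp_red: lit red dome lamp (failed), 30 diameter, 15 high, on the tester's deck on the outer side of one nest, towards the rear (tester x +70, y +149: the left nest has failed; -149: the right nest). Origin: middle of its foot.
- lamp_green: lit green dome lamp (passed), same size, beside the other nest. Origin: middle of its foot.
- hood_left (a joint): angle of the left hood in rad: 0 shut, 1.57 upright, stop at 1.85 leaning away. An opaque blue box open underneath, 108 (x) x 98 (y) x 38 high, 0.18 kg; its front (bar) edge swings up and over to the far side. The stiff hinge (0.16 N m friction) keeps it where it is left. At 1.6 or more a gripper has room above the nest.
- hood_right (a joint): angle of the right hood in rad: 0 shut, 1.57 upright, stop at 1.85 leaning away. An opaque blue box open underneath, 108 (x) x 98 (y) x 38 high, 0.18 kg; its front (bar) edge swings up and over to the far side. The stiff hinge (0.16 N m friction) keeps it where it is left. At 1.6 or more a gripper has room above the nest.
- hood_left_bar (a point): middle of the round steel pull bar (10 dia) on the front of the left hood; it runs along the tester's y, 58 clear between its end posts, its centre 35 off the hood's front face (30 free behind it). Shut, it is 100 above the table and 40 above the tester's deck.
- hood_right_bar (a point): middle of the round steel pull bar (10 dia) on the front of the right hood; it runs along the tester's y, 58 clear between its end posts, its centre 35 off the hood's front face (30 free behind it). Shut, it is 100 above the table and 40 above the tester's deck.
- hood_left_hinge (a point): middle of the left hood's hinge line, along the tester's y at the hood's far lower edge, 76 above the table, 58 beyond the nest's middle. Shut, the bar's centre lies 143 to the front (tester -x) of it and 24 above it.
- hood_right_hinge (a point): middle of the right hood's hinge line, along the tester's y at the hood's far lower edge, 76 above the table, 58 beyond the nest's middle. Shut, the bar's centre lies 143 to the front (tester -x) of it and 24 above it.
- module_left: sensor module in the left nest, hidden under the hood: round black body 60 dia x 18 high, on it a green terminal block 36 (x) x 16 (y) x 20 high; 90 g; code label on the underside. Origin: centre of underside, z up. Stands loose (1.5 clearance) in a round pocket 10 deep, axes as the tester's, underside 66 above the table, terminal block 84 to 104. Not clipped: draws straight up.
- module_right: sensor module in the right nest, hidden under the hood: round black body 60 dia x 18 high, on it a green terminal block 36 (x) x 16 (y) x 20 high; 90 g; code label on the underside. Origin: centre of underside, z up. Stands loose (1.5 clearance) in a round pocket 10 deep, axes as the tester's, underside 66 above the table, terminal block 84 to 104. Not clipped: draws straight up.
- reader: code reader that looks up: a black box 150 by 150, 90 high, with a dark square glass 100 by 100 on top marked by a red cross; fixed. Origin: middle of its underside.
- reader_glass (a point): middle of the reader's glass, on its upper surface, 90 above the table; z up.
- housing: bystander: empty round steel sensor housing, 74 diameter, 42 high, with a stub 22 long on one side, behind the reader. Origin: middle of its underside.
- tub: bystander: white screw-top tub, 64 diameter, 85 high, behind the reader. Origin: middle of its underside.
- multimeter: bystander: yellow and black multimeter lying on its back, 180 (its x) by 88 by 45 high, behind the tester. Origin: middle of its underside.
- screwdriver: bystander: red-handled screwdriver lying along its x, 170 long, about 30 high, on the robot's side of the reader. Origin: middle of its underside.
There are look-alikes about, which are no part of the job. Of the things that look like the reader, the middle-sized one is meant.

How it is judged (in metres and radians):
On the way, in this order (a step that is already met when the one before it is completed fails the run):
1. the hood of the nest with the red lamp is swung up (((y of lamp_red in the frame of tester above 0 m and value of joint hood_left above 1.2 rad) or (y of lamp_red in the frame of tester below 0 m and value of joint hood_right above 1.2 rad))), for 0.2 s.
2. the failed module is drawn out of its nest in the gripper (((y of lamp_red in the frame of tester above 0 m and z of module_left in the frame of tester above 0.1 m and contact force between the fingers and module_left above 1 N) or (y of lamp_red in the frame of tester below 0 m and z of module_right in the frame of tester above 0.1 m and contact force between the fingers and module_right above 1 N))), for 0.2 s.
At the end, for the whole second after the job is handed in: The red-lamp module is held in the gripper, touching no part of the reader: within 35 mm sideways of the glass's middle, underside 30 to 130 mm above it, level within 15 degrees, slower than 0.03 m/s; its hood stands open (over 1.2 rad), the other is shut (under 0.1 rad) (((y of lamp_red in the frame of tester above 0 m and value of joint hood_left above 1.2 rad and value of joint hood_right below 0.1 rad and horizontal distance between module_left and reader_glass below 0.035 m and z of module_left in the frame of reader_glass between 0.03 and 0.13 m and angle between module_left's own z axis and vertical below 0.26 rad and linear speed of module_left below 0.03 m/s and contact force between the fingers and module_left above 1 N and contact force between module_left and reader below 0.05 N) or (y of lamp_red in the frame of tester below 0 m and value of joint hood_right above 1.2 rad and value of joint hood_left below 0.1 rad and horizontal distance between module_right and reader_glass below 0.035 m and z of module_right in the frame of reader_glass between 0.03 and 0.13 m and angle between module_right's own z axis and vertical below 0.26 rad and linear speed of module_right below 0.03 m/s and contact force between the fingers and module_right above 1 N and contact force between module_right and reader below 0.05 N))); the arm keeps its last pose, push and grip.
It fails at once if the hood of the passed nest (green lamp) is lifted by more than 0.1 rad ((y of lamp_red in the frame of tester above 0 m and value of joint hood_right above 0.1 rad) or (y of lamp_red in the frame of tester below 0 m and value of joint hood_left above 0.1 rad)).
It fails at once if the passed module is moved by more than 10 mm ((y of lamp_red in the frame of tester above 0 m and distance of module_right from where it was at the start of the episode above 0.01 m) or (y of lamp_red in the frame of tester below 0 m and distance of module_left from where it was at the start of the episode above 0.01 m)).
It fails at once if the housing, tub, multimeter or screwdriver is moved by more than 25 mm (distance of any of housing, tub, multimeter, screwdriver from where it was at the start of the episode above 0.025 m).
It also fails if it takes over 59 s, if anything falls off the work surface, if the arm or the gripper's body presses on something with over 40 N, if the wrist force passes 120 N, or if a joint passes its speed limit or range.

### The arm

A 7-joint arm with a two-finger parallel gripper is mounted at the origin on the work surface. World frame = base frame: x ahead of the robot, y to its left, z up, the work surface at z = 0. Lengths are in mm, angles in rad, forces in N, time in s.
With the tool pointing down it reaches from about 400 to 875 mm from the base axis. Payload 4.4 kg.
Tool frame: the origin (TCP) lies midway between the tips of the shut fingers; the grasp point (between the pads) lies 19 mm behind it (ctrl.pinch_z is the distance from the TCP to the grasp point, in mm); z points along the fingers, y is the line along which they close (so a half turn about z gives the same grasp; the last joint's range is limited). The gripper opens to 85 mm and grips with 20 to 120 N. Pads are 22 mm wide; open, the fingers measure 114 mm over their backs; the gripper's body (76 mm by 85 mm) begins 54 mm behind the grasp point. The pads swing forward as they close: fully open they stand 13 mm farther back than shut.
Start: joints at [-1.308, 0.628, 0.038, 1.517, -0.027, 0.996, -0.02], TCP at [209.866, 615.202, 231.313] pointing down, gripper open.
Joint ranges: [-3.06, 3.06], [-0.37, 2.12], [-1.25, 1.32], [0.18, 2.47], [-1.1, 4.24], [0.23, 1.98], [-2.94, 2.94]. Speed limits (rad/s): [2.57, 2.57, 3.14, 3.14, 3.14, 3.14, 3.14].

### API

Orientations are given as [roll, pitch, yaw] about the fixed x, y, z axes, in that order (R = Rz(yaw) Ry(pitch) Rx(roll)).
In Python, from cell import read_state, cams, order, ctrl gives the robot as it stands.
- The arm moves only by the tool move_arm, never from a script. Its argument "targets" is text: rows parted by semicolons, each of 7 numbers parted by spaces: the gripper's target within -1 to 1 (fully open at 1, half-way at 0, shut at -1), then the shift along the tool's x, y, z in cm, then the turn, a rotation vector about the tool's x, y, z in degrees. A call has 1 to 5 rows; each row shifts and turns the commanded pose from where the row before left it, along the tool's axes as they then stand; what a row does not reach is not made up. A row lasts 1/12 s, in which the tool goes at most 41.7 mm and 7.16 degrees, less where a joint would pass 70% of its speed; a pose out of reach is approached as far as the arm can. A call with a gripper value outside its range is refused whole. The fingers move at their own pace and stop on an object; the grip force is fixed at half the most. Time passes only in rows, so rows that do not move let the fingers close. It gives the time, the measured TCP pose, the force, the opening and the grip force at its end, in the units of the state.
- read_state(): the state, without advancing time (a new reading comes with each control period).
- cams.get_image(name): name is "side" or "top"; returns a dict with "color" (384x512x3 uint8, red, green, blue), "fovy" (degrees; the focal length in pixels is half the picture's height over the tangent of half this angle, whatever the lens; pixels are square), "cx", "cy" (the principal point, pixels), "rvec" (rotation vector, rad) and "tvec" (3), from world to camera coordinates, as OpenCV has them. Camera axes: x right, y down, z forward; pixel columns grow to the right and rows downward; lengths in mm; the calibration is good to about 2 mm. A picture is of the moment at which its call begins. There is no depth.
- order.finish_job(): hands the job in; it is judged then, once.
The state is a dict: "clock": time; "qpos": joint angles; "qd": joint speeds; "tau": joint torques, N m; "eef_pos": TCP position; "tool_rot": TCP orientation; "force": force on the tool from outside, world axes, zero at the start; "torque": the same for the moment, N m; "width": finger opening in mm; "gripper_force": force on a finger pad.
Only numpy, scipy, OpenCV 4.12 (cv2) and the standard library are available. Lean on these libraries where they do the work, as an engineer would, in place of code of your own. Each camera call takes 0.05 s, during which the arm holds its last target. There are 200 camera calls.

## Working session

There is one attempt and no reset: what is moved stays moved. The work goes in short steps, Python scripts to look and compute and a tool call to move; the robot and the scene stay as the last step left them, time stands still between calls to the robot, and variables do not carry over. Pictures are saved under pics/ and viewed, at most 10 in all, crops included, and the job is handed in when it is done.

Besides the shell and the picture viewer there is one more tool, called as a command line: name --argument value ..., lists and objects as JSON in quotes. move_arm: Moves the arm, as the interface text tells. Its arguments: {"type":"object","properties":{"targets":{"type":"string"}},"required":["targets"]}

```bash
ls; mkdir -p pics; python3 - <<'E'
from cell import read_state,cams,ctrl
import cv2,numpy as np
s=read_state();print(s, ctrl.pinch_z)
for n in("side","top"):
    d=cams.get_image(n);cv2.imwrite(f"pics/{n}0.png",d["color"][:,:,::-1])
    np.savez(f"pics/{n}0.npz",**d)
    R=cv2.Rodrigues(np.array(d["rvec"],float))[0];print(n,d["fovy"],d["cx"],d["cy"],-R.T@np.array(d["tvec"]).ravel(),d.keys())
E
```

```text
pics
{'clock': 0.0, 'qpos': array([-1.30779839,  0.62934769,  0.03843595,  1.51838311, -0.02701393,
        0.99630016, -0.02000783]), 'qd': array([ 9.19995764e-04,  1.35537273e-03,  5.39180157e-04,  4.96599545e-04,
       -8.84368884e-04,  6.02760810e-04,  9.91546376e-05]), 'tau': array([ 9.65188428e-05, -5.63395071e+01,  1.22613665e+00, -1.93440932e+01,
        1.10665176e-02,  1.03984843e-02, -7.94905048e-06]), 'eef_pos': array([209.6494971 , 614.59115533, 230.38313367]), 'tool_rot': array([-3.13967206e+00,  1.06270520e-05,  2.81278383e+00]), 'force': array([ 0.22874115, -0.51221678,  0.31112338]), 'torque': array([ 0.02491887, -0.01056379, -0.00990964]), 'gripper_force': 0.0, 'width': 85.1999433532551} 18.700000000000003
side 53.06255537992165 260.9610658294343 199.49015670053709 [327.365955   652.77113072 919.12673452] dict_keys(['color', 'fovy', 'cx', 'cy', 'rvec', 'tvec'])
top 44.656009112261934 252.95428625550304 190.48985002352842 [ 378.40809947  -23.43823323 1413.9421592 ] dict_keys(['color', 'fovy', 'cx', 'cy', 'rvec', 'tvec'])
```

View pics/side0.png

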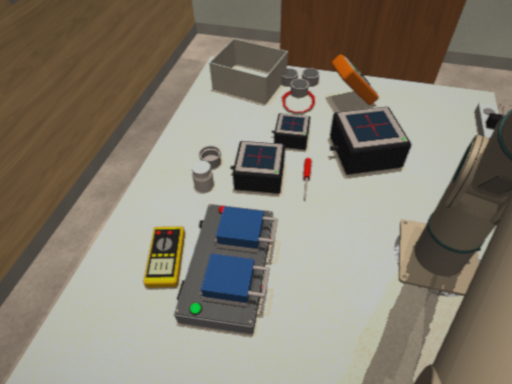

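View pics/top0.png

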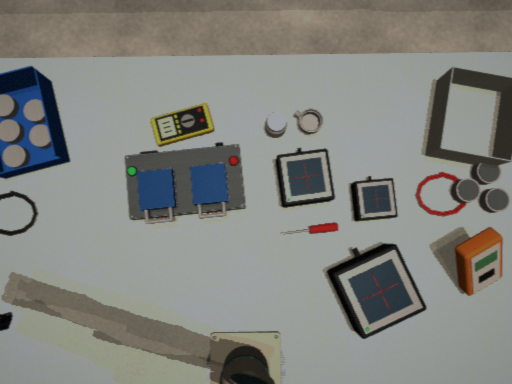

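The side view shows the red lamp at (222,210) and the green at (196,309). In the top view, red is at (234,160) on the right and green at (131,171), so the right nest has failed. The bars are at about (158,218) and (212,214).

Reader look-alikes in the top view are (305,177), (375,199) and (377,289). The middle-sized one is (305,177), next to the screwdriver, tub and housing.

```bash
cat >h.py <<'E'
import numpy as np,cv2
class Cam:
    def __init__(s,d):
        s.R=cv2.Rodrigues(np.array(d["rvec"],float).ravel())[0];s.t=np.array(d["tvec"],float).ravel()
        s.img=np.array(d["color"]);f=s.img.shape[0]/2/np.tan(np.radians(float(d["fovy"]))/2)
        s.K=np.array([[f,0,float(d["cx"])],[0,f,float(d["cy"])],[0,0,1]]);s.c=-s.R.T@s.t
    def ray(s,p): v=s.R.T@np.linalg.inv(s.K)@np.array([p[0],p[1],1.]);return v/np.linalg.norm(v)
    def plane(s,p,z): v=s.ray(p);return s.c+v*(z-s.c[2])/v[2]
    def proj(s,P): q=s.K@(s.R@np.array(P,float)+s.t);return q[:2]/q[2]
def tri(a,p,b,q):
    va,vb=a.ray(p),b.ray(q);A=np.c_[va,-vb];k=np.linalg.lstsq(A,b.c-a.c,rcond=None)[0]
    P,Q=a.c+k[0]*va,b.c+k[1]*vb;return (P+Q)/2,np.linalg.norm(P-Q)
def blobs(img,lo,hi,amin=15):
    m=cv2.inRange(cv2.cvtColor(img,cv2.COLOR_RGB2HSV),np.array(lo),np.array(hi))
    return [(c,cv2.contourArea(c)) for c in cv2.findContours(m,0,2)[0] if cv2.contourArea(c)>amin]
def cen(c): m=cv2.moments(c);return np.array([m["m10"],m["m01"]])/m["m00"]
E
python3 - <<'E'
from h import *
C={n:Cam(np.load(f"pics/{n}0.npz")) for n in("side","top")}
np.set_printoptions(precision=1,suppress=True)
for n,c in C.items():
    for nm,lo,hi in(("red",(0,150,120),(6,255,255)),("red2",(172,150,120),(180,255,255)),("green",(50,150,100),(75,255,255)),("blue",(100,120,60),(125,255,255)),("glass",(95,60,25),(115,200,90))):
        for k,a in blobs(c.img,lo,hi):
            r=cv2.minAreaRect(k); z={"red":67,"red2":67,"green":67,"blue":114,"glass":90}[nm]
            print(n,nm,a,cen(k),np.array(r[0]),np.array(r[1]),"->",c.plane(cen(k),z))
x=C["top"].img
for p in[(305,170),(375,190),(377,280),(212,185),(212,216)]:print(p,x[p[1],p[0]],cv2.cvtColor(x,cv2.COLOR_RGB2HSV)[p[1],p[0]])
cv2.imwrite("pics/c1.png",cv2.resize(x[90:250,110:350,::-1],None,fx=3.2,fy=3.2,interpolation=cv2.INTER_CUBIC))
E
```

```text
side red 82.0 [307.1 167.4] [307.1 167.1] [ 5.5 18.3] -> [ 400.9 -186.7   67. ]
side red 18.0 [311.   99.1] [309.6 102.2] [ 7.4 19.6] -> [ 446. -534.   67.]
side red 25.0 [285.3  97.9] [285.5  99.9] [ 6.3 17.3] -> [ 539.1 -519.1   67. ]
side green 79.5 [195.  307.9] [195. 308.] [10. 10.] -> [577.1 326.5  67. ]
side blue 1670.0 [228.  275.3] [227.4 274.9] [47.6 39.3] -> [516.5 250.3 114. ]
side blue 1211.5 [240.1 224.3] [239.6 224.4] [42.9 32.1] -> [529.7 102.5 114. ]
side glass 231.5 [225.  295.9] [224.2 295.8] [47.4  6.9] -> [513.1 291.   90. ]
side glass 244.5 [237.7 241.8] [236.8 241.8] [42.7  7.1] -> [526.5 140.8  90. ]
side glass 396.5 [259.2 156.9] [258.9 156.5] [30.9 21.1] -> [ 549.7 -174.    90. ]
side glass 34.0 [297.4 127.5] [297.  127.5] [5. 8.] -> [ 461.  -337.7   90. ]
side glass 35.0 [285.9 126.2] [286.2 126.2] [8.6 5.5] -> [ 499.3 -335.7   90. ]
side glass 29.5 [298.6 120.1] [298.  120.5] [5. 8.] -> [ 464.4 -376.7   90. ]
side glass 26.5 [287.6 118.9] [287. 119.] [4. 8.] -> [ 501.7 -374.1   90. ]
side glass 697.5 [371.3 126.3] [371.6 125.8] [26.5 46.6] -> [ 224.9 -400.
[... 357 characters left out ...]
 [38.1 35.3] -> [517.4 245.3 114. ]
top blue 1242.5 [208.7 183.3] [208.8 183.3] [38.1 34.6] -> [530.6  96.8 114. ]
top blue 2883.5 [ 28.7 132. ] [ 17.9 121.2] [92.7 61.1] -> [683.9 605.1 114. ]
top glass 2156.5 [380.2 291.2] [380.1 291.2] [48.3 46.6] -> [ 224.1 -377.4   90. ]
top glass 397.5 [376.2 198.7] [376.1 198.7] [24.8 24.6] -> [ 482.8 -376.7   90. ]
top glass 40.0 [173.1 189.1] [173. 188.] [38.1  3.3] -> [518.5 200.3  90. ]
top glass 753.5 [305.6 176.3] [305.8 176.3] [33. 33.] -> [ 549.8 -177.6   90. ]
(305, 170) [76 58 63] [172  60  76]
(375, 190) [74 53 58] [173  72  74]
(377, 280) [51 58 65] [105  55  65]
(212, 185) [ 39  70 112] [107 166 112]
(212, 216) [125 120 112] [ 18  27 125]
```

View pics/c1.png

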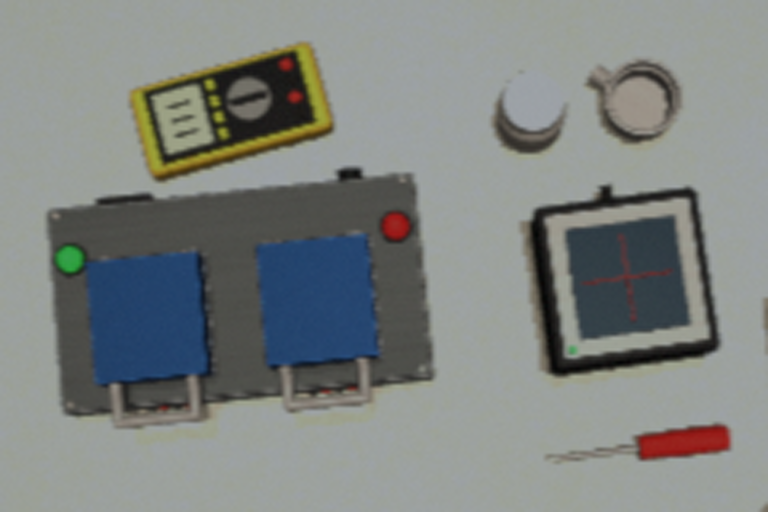

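```bash
cat >plan.py <<'E'
import sys,numpy as np
from scipy.spatial.transform import Rotation as Ro
from cell import read_state
def plan(goal,yaw,g,n=None,start=None,step=38,deg=6.8):
    """rows from the measured pose to goal xyz / tool-down yaw"""
    s=read_state(); p=np.array(s["eef_pos"] if start is None else start[0],float)
    R=Ro.from_euler("xyz",s["tool_rot"]) if start is None else Ro.from_euler("xyz",[np.pi,0,start[1]])
    G=Ro.from_euler("xyz",[np.pi,0,yaw]); goal=np.array(goal,float)
    rv=(R.inv()*G).as_rotvec(degrees=True)
    n=n or int(np.ceil(max(np.linalg.norm(goal-p)/step,np.linalg.norm(rv)/deg,1)))
    rows=[]
    for i in range(n):
        d=R.inv().apply(goal-p)/(n-i)/10; d=np.round(d,2); t=np.round((R.inv()*G).as_rotvec(degrees=True)/(n-i),1)
        rows.append(" ".join(f"{v:g}" for v in [g,*(d+0.),*(t+0.)])); p=p+R.apply(d*10); R=R*Ro.from_rotvec(t,degrees=True)
    for i in range(0,n,5): print("; ".join(rows[i:i+5]))
    return p,yaw
E
python3 - <<'E'
from plan import *
a=plan((441.2,89,190),1.660,-0.35)
print();plan((441.2,89,90),1.660,-0.35,start=a,n=5)
E
```

```text
-0.35 -2.43 -2.64 0.26 0 0 4.1; -0.35 -2.61 -2.46 0.26 0 0 4.1; -0.35 -2.78 -2.27 0.26 0 0 4.1; -0.35 -2.94 -2.06 0.26 0 0 4.1; -0.35 -3.08 -1.85 0.26 0 0 4.1
-0.35 -3.2 -1.62 0.26 0 0 4.1; -0.35 -3.31 -1.39 0.26 0 0 4.1; -0.35 -3.4 -1.15 0.26 0 0 4.1; -0.35 -3.47 -0.9 0.26 0 0 4.2; -0.35 -3.53 -0.65 0.25 0 0 4.1
-0.35 -3.57 -0.39 0.26 0 0 4.2; -0.35 -3.59 -0.13 0.25 0 0 4.1; -0.35 -3.59 0.13 0.26 0 0 4.2; -0.35 -3.57 0.39 0.25 0 0 4.1; -0.35 -3.53 0.64 0.26 0 0 4.2
-0.35 -3.48 0.89 0.25 0 0.1 4.1

-0.35 0 0 2 0 0 0; -0.35 0 0 2 0 0 0; -0.35 0 0 2 0 0 0; -0.35 0 0 2 0 0 0; -0.35 0 0 2 0 0 0
```

move_arm --targets "-0.35 -2.43 -2.64 0.26 0 0 4.1; -0.35 -2.61 -2.46 0.26 0 0 4.1; -0.35 -2.78 -2.27 0.26 0 0 4.1; -0.35 -2.94 -2.06 0.26 0 0 4.1; -0.35 -3.08 -1.85 0.26 0 0 4.1"

```text
clock: 0.52
eef_pos: [282.5, 449.1, 217.9]
tool_rot: [-3.141, 0.0, 2.452]
force: [0.1, -0.8, 0.4]
width: 28.3
gripper_force: 0.0
```

move_arm --targets "-0.35 -3.2 -1.62 0.26 0 0 4.1; -0.35 -3.31 -1.39 0.26 0 0 4.1; -0.35 -3.4 -1.15 0.26 0 0 4.1; -0.35 -3.47 -0.9 0.26 0 0 4.2; -0.35 -3.53 -0.65 0.25 0 0 4.1"

```text
clock: 0.93
eef_pos: [354.7, 285.1, 205.2]
tool_rot: [-3.141, 0.0, 2.092]
force: [1.2, 0.5, 0.5]
width: 27.8
gripper_force: 0.0
```

move_arm --targets "-0.35 -3.57 -0.39 0.26 0 0 4.2; -0.35 -3.59 -0.13 0.25 0 0 4.1; -0.35 -3.59 0.13 0.26 0 0 4.2; -0.35 -3.57 0.39 0.25 0 0 4.1; -0.35 -3.53 0.64 0.26 0 0 4.2"

```text
clock: 1.35
eef_pos: [427.2, 120.9, 192.4]
tool_rot: [-3.141, -0.0, 1.729]
force: [1.2, 0.9, -0.9]
width: 28.0
gripper_force: 0.0
```

move_arm --targets "-0.35 -3.48 0.89 0.25 0 0.1 4.1; -0.35 0 0 0 0 0 0; -0.35 0 0 0 0 0 0"

```text
clock: 1.6
eef_pos: [441.8, 87.4, 189.9]
tool_rot: [-3.141, -0.001, 1.656]
force: [-0.7, 0.2, 0.8]
width: 27.7
gripper_force: 0.0
```

```bash
python3 - <<'E'
from h import *
from cell import cams,read_state
C={n:Cam(np.load(f"pics/{n}0.npz")) for n in("side","top")}
print(C["top"].plane((110+328/3.2-.35,90+402.5/3.2-.35),100))
print("bar pred in side",C["side"].proj((442.5,89.1,100)),"tcp",C["side"].proj(read_state()["eef_pos"]))
c=Cam(cams.get_image("side"))
cv2.imwrite("pics/c2.png",cv2.resize(c.img[150:300,180:340,::-1],None,fx=4,fy=4,interpolation=cv2.INTER_CUBIC))
E
```

```text
[441.4040307   88.79365073 100.        ]
bar pred in side [274.13394413 229.90185018] tcp [275.19102234 207.95112577]
```

View pics/c2.png

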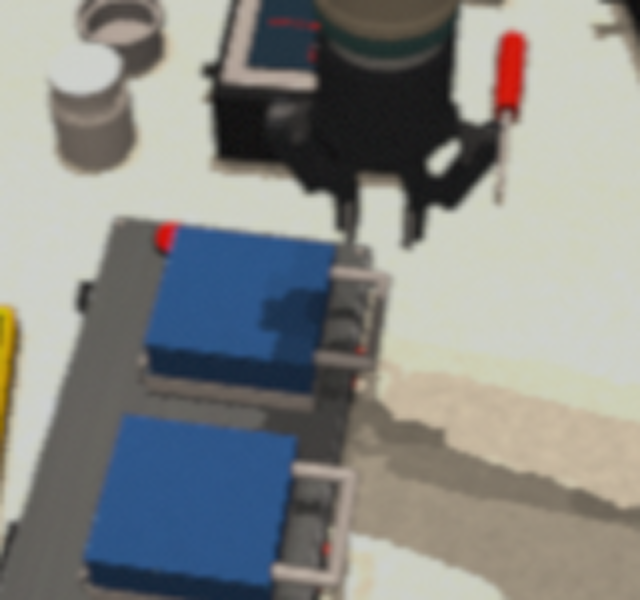

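The side crop shows the fingertips at crop (348,235) and (413,245), straddling the right bar at crop (377,318). That is full-frame (274,229.5), which matches the prediction. Next I descend and grip.

move_arm --targets "-0.35 0 0 2 0 0 0; -0.35 0 0 2 0 0 0; -0.35 0 0 2 0 0 0; -0.35 0 0 2 0 0 0; -0.35 0 0 2.1 0 0 0"

```text
clock: 2.07
eef_pos: [440.8, 92.0, 88.3]
tool_rot: [-3.142, -0.003, 1.665]
force: [-0.2, 0.5, 0.1]
width: 27.9
gripper_force: 0.0
```

move_arm --targets "-1 0 0 0 0 0 0; -1 0 0 0 0 0 0; -1 0 0 0 0 0 0; -1 0 0 0 0 0 0"

```text
clock: 2.4
eef_pos: [442.6, 91.7, 90.1]
tool_rot: [3.139, -0.003, 1.663]
force: [3.1, 4.7, -3.5]
width: 7.6
gripper_force: 58.4
```

```bash
python3 -c "
import numpy as np
th=np.linspace(0,1.75,16);y=(-143*np.cos(th)+24*np.sin(th))/10;z=-(143*np.sin(th)+24*np.cos(th))/10
y=np.round(y,2);z=np.round(z,2)
r=[f'-1 0 {a:.2f} {b:.2f} 0 0 0' for a,b in zip(np.diff(y),np.diff(z))]
for i in range(0,15,5):print('; '.join(r[i:i+5]))"
```

```text
-1 0 0.38 -1.65 0 0 0; -1 0 0.56 -1.59 0 0 0; -1 0 0.75 -1.52 0 0 0; -1 0 0.92 -1.42 0 0 0; -1 0 1.08 -1.30 0 0 0
-1 0 1.22 -1.17 0 0 0; -1 0 1.35 -1.02 0 0 0; -1 0 1.46 -0.85 0 0 0; -1 0 1.55 -0.68 0 0 0; -1 0 1.61 -0.49 0 0 0
-1 0 1.67 -0.30 0 0 0; -1 0 1.68 -0.11 0 0 0; -1 0 1.69 0.09 0 0 0; -1 0 1.67 0.29 0 0 0; -1 0 1.62 0.48 0 0 0
```

move_arm --targets "-1 0 0.38 -1.65 0 0 0; -1 0 0.56 -1.59 0 0 0; -1 0 0.75 -1.52 0 0 0; -1 0 0.92 -1.42 0 0 0; -1 0 1.08 -1.30 0 0 0"

```text
clock: 2.82
eef_pos: [480.1, 95.0, 165.8]
tool_rot: [3.137, -0.003, 1.662]
force: [10.1, 5.2, -17.0]
width: 7.5
gripper_force: 58.0
```

move_arm --targets "-1 0 1.22 -1.17 0 0 0; -1 0 1.35 -1.02 0 0 0; -1 0 1.46 -0.85 0 0 0; -1 0 1.55 -0.68 0 0 0; -1 0 1.61 -0.49 0 0 0"

```text
clock: 3.23
eef_pos: [546.3, 100.9, 207.4]
tool_rot: [-3.134, -0.004, 1.662]
force: [-5.2, 2.1, 7.7]
width: 6.6
gripper_force: 59.0
```

move_arm --targets "-1 0 1.67 -0.30 0 0 0; -1 0 1.68 -0.11 0 0 0; -1 0 1.69 0.09 0 0 0; -1 0 1.67 0.29 0 0 0; -1 0 1.62 0.48 0 0 0"

```text
clock: 3.65
eef_pos: [631.6, 107.7, 203.0]
tool_rot: [-3.139, -0.003, 1.662]
force: [-2.4, 1.6, 2.3]
width: 7.3
gripper_force: 61.8
```

```bash
python3 - <<'E'
from h import *
from cell import cams,read_state
s=read_state();print(s["eef_pos"],s["force"],s["width"])
c=Cam(cams.get_image("side"))
cv2.imwrite("pics/c3.png",cv2.resize(c.img[150:300,160:320,::-1],None,fx=4,fy=4,interpolation=cv2.INTER_CUBIC))
E
```

```text
[631.57274322 107.70300862 203.02310495] [-2.44646768  1.60378013  2.30184902] 7.284483884314823
```

View pics/c3.png

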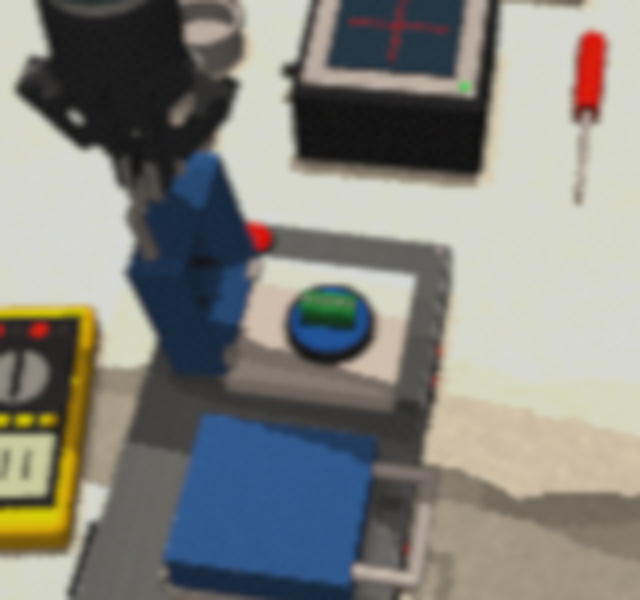

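The hood stands open at about 1.7 rad, with the gripper still on its bar. The module's green block is visible at crop (328,305). I'll release the bar and go straight up.

move_arm --targets "-0.35 0 0 0 0 0 0; -0.35 0 0 0 0 0 0; -0.35 0 0 0 0 0 0; -0.35 0 0 -1 0 0 0; -0.35 0 0 -2 0 0 0"

```text
clock: 4.12
eef_pos: [630.4, 106.4, 230.4]
tool_rot: [-3.136, -0.001, 1.66]
force: [-0.2, 0.1, -0.3]
width: 27.9
gripper_force: 0.0
```

move_arm --targets "-0.35 0 0 -3 0 0 0; -0.35 0 0 0 0 0 0"

```text
clock: 4.28
eef_pos: [635.6, 106.3, 268.2]
tool_rot: [3.131, -0.002, 1.66]
force: [0.7, -0.6, 0.6]
width: 28.2
gripper_force: 0.0
```

```bash
python3 - <<'E'
from plan import *
a=plan((527.2,96.7,240),0.089,0.0,n=14)
E
```

```text
0 0 -0.78 0.19 0 0 6.4; 0 -0.09 -0.77 0.19 0 0 6.4; 0 -0.17 -0.76 0.19 0 0 6.4; 0 -0.26 -0.74 0.19 0 -0.1 6.4; 0 -0.34 -0.7 0.2 0 -0.1 6.4
0 -0.41 -0.66 0.2 0 0 6.4; 0 -0.48 -0.61 0.2 0 -0.1 6.5; 0 -0.55 -0.55 0.2 0 -0.1 6.4; 0 -0.61 -0.49 0.2 0.1 0 6.5; 0 -0.66 -0.42 0.2 0 -0.1 6.4
0 -0.7 -0.34 0.2 0.1 0 6.5; 0 -0.73 -0.26 0.19 0 -0.1 6.4; 0 -0.76 -0.18 0.2 0.1 0 6.5; 0 -0.77 -0.09 0.2 0 -0.1 6.4
```

move_arm --targets "0 0 -0.78 0.19 0 0 6.4; 0 -0.09 -0.77 0.19 0 0 6.4; 0 -0.17 -0.76 0.19 0 0 6.4; 0 -0.26 -0.74 0.19 0 0 6.4; 0 -0.34 -0.7 0.2 0 0 6.4"

```text
clock: 4.7
eef_pos: [593.3, 102.8, 253.0]
tool_rot: [-3.141, -0.002, 1.096]
force: [0.7, -0.3, -0.3]
width: 42.1
gripper_force: 0.0
```

move_arm --targets "0 -0.41 -0.66 0.2 0 0 6.4; 0 -0.48 -0.61 0.2 0 0 6.5; 0 -0.55 -0.55 0.2 0 0 6.4; 0 -0.61 -0.49 0.2 0 0 6.5; 0 -0.66 -0.42 0.2 0 0 6.4"

```text
clock: 5.12
eef_pos: [554.5, 99.6, 242.9]
tool_rot: [-3.14, -0.002, 0.534]
force: [-0.2, -0.2, -0.2]
width: 42.7
gripper_force: 0.0
```

move_arm --targets "0 -0.7 -0.34 0.2 0 0 6.5; 0 -0.73 -0.26 0.19 0 0 6.4; 0 -0.76 -0.18 0.2 0 0 6.5; 0 -0.77 -0.09 0.2 0 0 6.4; 0 0 0 0 0 0 0"

```text
clock: 5.53
eef_pos: [522.2, 97.1, 234.4]
tool_rot: [-3.139, 0.002, 0.087]
force: [-0.1, -0.2, -0.3]
width: 42.6
gripper_force: 0.0
```

```bash
python3 - <<'E'
from h import *
from cell import cams,read_state
s=read_state();print(s["eef_pos"],s["tool_rot"],s["width"],s["qpos"])
for n in("side","top"):
    c=Cam(cams.get_image(n))
    for k,a in blobs(c.img,(45,90,40),(80,255,255),8): print(n,a,cen(k),c.plane(cen(k),104),cv2.minAreaRect(k))
    print(n,"pred block top",c.proj((527.2,96.7,104)))
    if n=="side": cv2.imwrite("pics/c4.png",cv2.resize(c.img[150:300,160:320,::-1],None,fx=4,fy=4,interpolation=cv2.INTER_CUBIC))
E
```

```text
[522.2318453   97.12936347 234.3571048 ] [-3.13893429e+00  1.64922638e-03  8.68688274e-02] 42.566901106012125 [-0.76504158  0.57960751  0.82860263  1.8581409  -0.52690159  0.93963318
 -1.17792363]
side 96.0 [195.15972222 307.78819444] [566.10192544 340.41002258 104.        ] ((195.5, 307.5), (11.0, 11.0), 90.0)
side 71.5 [241.82983683 226.8041958 ] [525.67361272 102.20284925 104.        ] ((241.74996948242188, 226.74998474121094), (11.879395484924316, 7.495331764221191), 8.130102157592773)
side pred block top [241.84663148 225.01908689]
top 117.5 [485.51347518 260.79716312] [ 304.61559992 -669.52513782  104.        ] ((485.8385009765625, 260.59228515625), (6.325770854949951, 24.434839248657227), 60.2551155090332)
top 21.5 [209.57364341 188.2248062 ] [517.93683184  95.29081253 104.        ] ((209.25001525878906, 187.75), (7.0601806640625, 4.9029035568237305), 78.69007110595703)
top 60.0 [131.43333333 170.60833333] [571.12262127 315.92852895 104.        ] ((131.50001525878906, 170.50001525878906), (8.485280990600586, 8.485280990600586), 45.0)
top pred block top [209.05760236 184.96432547]
```

View pics/c4.png

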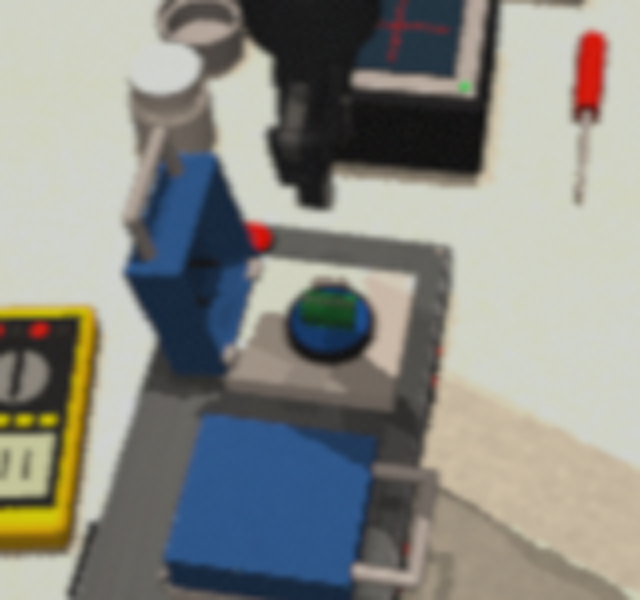

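The hood stands open by itself. The block sits at crop (328,305), where predicted, and the gripper is above it. I'll centre and descend in stages.

move_arm --targets "0.1 0.25 0.05 2.4 0 0 0; 0.1 0.2 0 2.4 0 0 0; 0.1 0 0 2.4 0 0 0; 0.1 0 0 2.4 0 0 0; 0.1 0 0 0 0 0 0"

```text
clock: 6.05
eef_pos: [526.6, 97.5, 134.9]
tool_rot: [-3.14, 0.006, 0.093]
force: [-1.7, -0.3, -0.6]
width: 46.9
gripper_force: 0.0
```

```bash
python3 - <<'E'
from plan import *
s=read_state();print(s["eef_pos"],s["tool_rot"],s["force"],s["width"]);plan((527.2,96.7,87),0.089,0.1,n=4)
E
```

```text
[526.64342409  97.48928242 134.8960484 ] [-3.13956394  0.00599034  0.09272409] [-1.70311196 -0.27412177 -0.62426851] 46.93506268257288
0.1 0.02 0.02 1.2 0 0.1 0.1; 0.1 0.02 0.02 1.2 0 0.1 0; 0.1 0.01 0.03 1.19 -0.1 0.1 0.1; 0.1 0.01 0.02 1.2 0 0 0
```

move_arm --targets "0.1 0.02 0.02 1.2 0 0 0; 0.1 0.02 0.02 1.2 0 0 0; 0.1 0 0.02 1.2 0 0 0; 0.1 0 0.02 1.2 0 0 0; 0.1 0 0 0 0 0 0"

```text
clock: 6.47
eef_pos: [527.9, 96.6, 88.1]
tool_rot: [-3.14, 0.003, 0.09]
force: [-0.1, -0.4, -0.1]
width: 47.1
gripper_force: 0.0
```

move_arm --targets "-1 0 0 0 0 0 0; -1 0 0 0 0 0 0; -1 0 0 0 0 0 0; -1 0 0 0 0 0 0; -1 0 0 0 0 0 0"

```text
clock: 6.88
eef_pos: [529.7, 96.4, 90.7]
tool_rot: [-3.14, -0.001, 0.09]
force: [-0.3, -1.4, 3.1]
width: 13.9
gripper_force: 60.2
```

move_arm --targets "-1 0 0 -0.8 0 0 0; -1 0 0 -1.5 0 0 0; -1 0 0 -2 0 0 0; -1 0 0 -2.5 0 0 0; -1 0 0 -2.5 0 0 0"

```text
clock: 7.3
eef_pos: [528.4, 96.5, 184.1]
tool_rot: [-3.14, 0.002, 0.09]
force: [0.6, -0.0, -1.4]
width: 14.4
gripper_force: 59.7
```

move_arm --targets "-1 0 0 -2 0 0 0; -1 0 0 -1.5 0 0 0; -1 0 0 0 0 0 0; -1 0 0 0 0 0 0"

```text
clock: 7.63
eef_pos: [529.2, 96.7, 218.6]
tool_rot: [-3.139, -0.001, 0.091]
force: [-1.0, -0.5, -1.6]
width: 14.3
gripper_force: 59.7
```

```bash
python3 - <<'E'
from h import *
from cell import cams,read_state
from plan import plan
s=read_state();print(s["eef_pos"],s["tool_rot"],s["force"],s["width"],s["gripper_force"])
c=Cam(cams.get_image("side"));print(c.proj(s["eef_pos"]))
cv2.imwrite("pics/c5.png",cv2.resize(c.img[130:280,160:320,::-1],None,fx=4,fy=4,interpolation=cv2.INTER_CUBIC))
plan((549.5,-176.5,222),0.089,-1,n=15)
E
```

```text
[529.20929494  96.74031523 218.60824393] [-3.13899193e+00 -1.14192151e-03  9.05543780e-02] [-1.04166144 -0.51785204 -1.6438489 ] 14.340872977913648 59.662973284721375
[238.70099535 196.64988917]
-1 -0.03 1.83 -0.03 0 0 0; -1 -0.03 1.83 -0.03 0 0 0; -1 -0.02 1.83 -0.03 0 0 0; -1 -0.03 1.83 -0.03 0 0 0; -1 -0.02 1.83 -0.03 0 0 0
-1 -0.03 1.83 -0.03 0 0 0; -1 -0.02 1.82 -0.04 0 0 0; -1 -0.03 1.83 -0.03 0 0 0; -1 -0.02 1.82 -0.04 0 0 0; -1 -0.03 1.83 -0.03 0 0 0
-1 -0.02 1.82 -0.04 0 0 0; -1 -0.03 1.83 -0.03 0 0 0; -1 -0.02 1.82 -0.04 0 0 0; -1 -0.03 1.83 -0.03 -0.1 0 0; -1 -0.02 1.82 -0.03 0 0 0.1
```

View pics/c5.png

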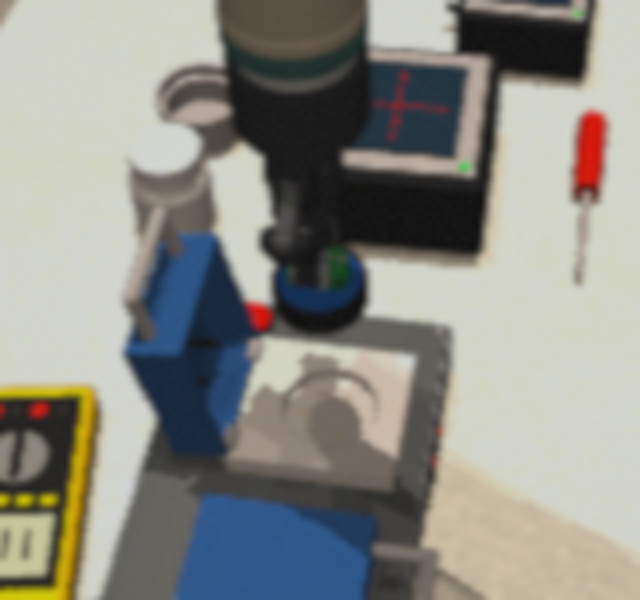

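The crop shows the module held level at crop (320,290), above its empty pocket, with the hood still open. I'll carry it to the reader.

move_arm --targets "-1 -0.03 1.0 0 0 0 0; -1 -0.03 1.8 0 0 0 0; -1 -0.02 2 0 0 0 0; -1 -0.03 2 0 0 0 0; -1 -0.02 2 0 0 0 0"

```text
clock: 8.1
eef_pos: [534.8, 6.9, 216.7]
tool_rot: [-3.14, 0.003, 0.09]
force: [0.0, -0.3, -0.9]
width: 14.2
gripper_force: 59.7
```

move_arm --targets "-1 -0.03 2 0 0 0 0; -1 -0.02 2 0 0 0 0; -1 -0.03 2 0 0 0 0; -1 -0.02 2 0 0 0 0; -1 -0.03 2 0 0 0 0"

```text
clock: 8.52
eef_pos: [542.4, -92.9, 216.4]
tool_rot: [-3.14, 0.003, 0.089]
force: [0.7, -0.1, -0.6]
width: 14.4
gripper_force: 59.7
```

move_arm --targets "-1 -0.02 2 -0.04 0 0 0; -1 -0.03 2 0 0 0 0; -1 -0.02 2 0 0 0 0; -1 -0.03 1.5 0 0 0 0; -1 -0.02 0.8 0 0 0 0"

```text
clock: 8.93
eef_pos: [548.4, -177.3, 216.9]
tool_rot: [-3.141, 0.002, 0.086]
force: [-0.3, -1.2, -0.7]
width: 14.5
gripper_force: 59.7
```

move_arm --targets "-1 0 0 0.5 0 0 0; -1 0 0 1 0 0 0; -1 0 0 1 0 0 0; -1 0 0 0.5 0 0 0; -1 0 0 0 0 0 0"

```text
clock: 9.35
eef_pos: [548.7, -171.9, 185.7]
tool_rot: [-3.138, 0.004, 0.092]
force: [-0.4, 0.3, -0.4]
width: 14.2
gripper_force: 59.7
```

```bash
python3 - <<'E'
from plan import *
s=read_state();print(s["eef_pos"],s["tool_rot"],s["force"],s["width"]);plan((549.5,-176.5,182),0.089,-1)
E
```

```text
[ 548.65972532 -171.89821546  185.74288495] [-3.13764446  0.00362906  0.09171537] [-0.42046489  0.29098409 -0.38682986] 14.200710250410424
-1 0.04 0.47 0.37 -0.2 0.2 0.2
```

Next I trim by a few millimetres, let it settle, and check.

move_arm --targets "-1 0 0.3 0.3 0 0 0; -1 0 0 0 0 0 0; -1 0 0 0 0 0 0; -1 0 0 0 0 0 0; -1 0 0 0 0 0 0"

```text
clock: 9.77
eef_pos: [550.2, -176.9, 185.3]
tool_rot: [-3.14, -0.001, 0.09]
force: [0.4, -0.3, -0.5]
width: 14.2
gripper_force: 59.7
```

```bash
python3 - <<'E'
from h import *
from cell import cams,read_state
s=read_state();print(s["eef_pos"],s["tool_rot"],s["force"],s["width"],abs(s["qd"]).max())
c=Cam(cams.get_image("side"))
p=np.array(s["eef_pos"]);print("pred module underside",c.proj(p-[0,0,22]))
cv2.imwrite("pics/c6.png",cv2.resize(c.img[80:280,160:340,::-1],None,fx=3,fy=3,interpolation=cv2.INTER_CUBIC))
E
```

```text
[ 550.15819754 -176.87968438  185.25206897] [-3.14000357e+00 -5.28142804e-04  9.01261273e-02] [ 0.41156401 -0.27012315 -0.50091585] 14.177807423504644 0.002225365762380684
pred module underside [258.93168819 138.15481688]
```

View pics/c6.png

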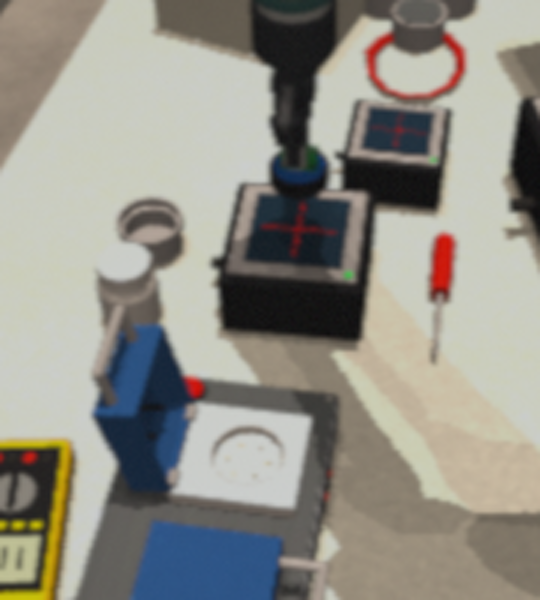

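The module hangs level at crop (298,175), above the red cross of the middle-sized reader. The failed hood is open, the other is shut, and the bystanders have not moved. I'm handing the job in.

```bash
python3 -c "
from cell import order
print(order.finish_job())"
```

```text
the job is handed in; nothing more can be done
None
```

The job is handed in: the failed right-nest module is held level about 73 mm above the middle of the middle-sized reader's glass, its hood is standing open and the left hood is shut; no verdict came back.

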